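# Lock the battery cover of a kitchen scale with a flat driver

## Robot

A 7-joint arm with a two-finger parallel gripper is mounted at the origin on a cart in front of the work surface, level with it; the furniture and walls round the work are solid. World frame = base frame: x ahead of the robot, y to its left, z up, the work surface at z = 0. Lengths are in m, angles in rad, forces in N, time in s.
With the tool pointing down it reaches from about 0.4 to 0.875 m from the base axis. Payload 4.4 kg.
Tool frame: the origin (TCP) lies on the front face of the gripper's body, between the roots of the fingers; the fingertips stand 73 mm ahead of it and the grasp point (between the pads) lies 54 mm ahead of it (tips_ahead is the distance from the TCP to the fingertips, in m); z points along the fingers, y is the line along which they close (so a half turn about z gives the same grasp; the last joint's range is limited). The gripper opens to 85 mm and grips with 20 to 120 N. Pads are 22 mm wide; open, the fingers measure 114 mm over their backs; the gripper's body (76 mm by 85 mm) begins 54 mm behind the grasp point. The pads swing forward as they close: fully open they stand 13 mm farther back than shut.
Start: joints at [-1.246, 0.628, 0.038, 1.517, -0.027, 0.996, -0.02], TCP at [0.248, 0.601, 0.304] pointing down, gripper open.
Joint ranges: [-3.06, 3.06], [-0.37, 2.12], [-1.25, 1.32], [0.18, 2.47], [-1.1, 4.24], [0.23, 1.98], [-2.94, 2.94]. Speed limits (rad/s): [2.57, 2.57, 3.14, 3.14, 3.14, 3.14, 3.14].

## Interface

Orientations are given as a rotation vector (axis times angle).
In Python, from rig import get_state, camera, calibration, finish_job, tips_ahead gives the robot as it stands. The module is installed in compiled form; this text tells all that it offers.
- The arm moves only by the tool arm_command, never from a script. Its argument "rows" is a list of rows, each an object of numbers: "x", "y", "z": the shift along the tool's x, y, z in m; "wx", "wy", "wz": the turn, a rotation vector about the tool's x, y, z in rad; "hand": the opening, from 0 (shut) to 1 (fully open). In form: [{"x": .., "y": .., "z": .., "wx": .., "wy": .., "wz": .., "hand": ..}, ...]. A call has 1 to 5 rows; each row shifts and turns the commanded pose from where the row before left it, along the tool's axes as they then stand; what a row does not reach is not made up. A row lasts 1/8 s, in which the tool goes at most 62.5 mm and 10.7 degrees, less where a joint would pass 70% of its speed; a pose out of reach is approached as far as the arm can. A call is refused whole if a number of a shift passes 0.0625 or a number of a turn 0.188, either way. A call with a gripper value outside its range is refused whole. The fingers move at their own pace and stop on an object; "squeeze" is the grip in N (left out, the last holds). Time passes only in rows, so rows that do not move let the fingers close. It gives the time, the measured TCP pose, the force, the opening and the grip force at its end, in the units of the state.
- get_state(): the state, without advancing time (a new reading comes with each control period).
- camera(name): name is "side" or "top"; returns the picture (384x512x3 uint8, blue, green, red); there is no depth.
- calibration(name): a dict with "fx", "fy", "cx", "cy" (pixels), "R" (3x3) and "t" (3): a world point X has camera coordinates R X + t. Camera axes: x right, y down, z forward; pixel columns grow to the right and rows downward; lengths in m; the calibration is good to about 2 mm. A picture is of the moment at which its call begins. calibration takes no time and is no camera call.
- finish_job(): hands the job in; it is judged then, once.
The state is a dict: "time": time; "joints": joint angles; "joint_vel": joint speeds; "joint_efforts": joint torques, N m; "position": TCP position; "eef_rot": TCP orientation; "wrist_force": force on the tool from outside, world axes, zero at the start; "ft_torque": the same for the moment, N m; "width": finger opening in m; "finger_force": force on a finger pad.
Only numpy, scipy, OpenCV 4.12 (cv2) and the standard library are available. Lean on these libraries where they do the work, as an engineer would, in place of code of your own. Each camera call takes 0.05 s, during which the arm holds its last target. There are 200 camera calls.

## Task

The kitchen scale lies face down; lock its battery cover. Take the flat driver out of its block, set the blade in the slot of the round lock, press the lock down gently against its spring and turn it clockwise with the driver, without forcing it, until its slot points to the two marks on the collar and it is locked; then stand the driver back in the same hole of its block and let go. Do not touch the scale with the fingers, and leave the spice jar and the lemon alone.

Things in the scene. Friction and masses are not known exactly. Their poses are not given: they have to be found in the camera images.
- scale: Kitchen scale, face down, fixed; white underside 190 x 140 mm, 28 mm high, four rubber feet up to 32 mm, glass platform 200 x 150 mm. Origin: centre of its face on the worktop; x along its long side, z up. The lock's disc is sprung: sinks from 3 N, 2 N more per mm, bottoms at 3.5 mm (10 N). Over 20 N of contact between driver and scale, pressing or turning, spoils it.
- lock_center (a point): On the axis of the battery cover's round lock, 30 mm along scale x, at its NOMINAL top, 32 mm above the worktop; axes as the scale's. The real top lies up to 6 mm higher or lower, unmeasured: feel for it. Steel disc of 26 mm diameter in a level grey collar of 39 mm. Slot across its centre, closed at its ends: 17 long, 4 wide, 4 mm deep. The collar has one mark at open, two at locked.
- lock (a joint): Angle of the lock's disc, growing clockwise from above. At 0 the slot lies along scale x, at a it is turned clockwise by a. Starts at 0 to 0.2; locked past 1.15, two marks at 1.33, solid stop at 1.50. Turns with 0.04 N m. A hidden ridge blocks it from 0.36 to 1.10 unless the disc is pressed in 2.5 mm (8 N) or more; past the ridge it rises when released and cannot turn back.
- driver_grip (a point): Loose flat driver, about 95 g, upright in its block, blade down. Point: centre of its wooden handle, on the axis, 30 mm above the shoulder that rests on the block. Handle 26 x 26 mm square with rounded edges, from 2 to 58 mm above the shoulder, domed end to 64 mm. z up along the driver; the blade's width lies along x; the handle's flats face along x and y.
- driver_tip (a point): Centre of the blade's edge, 82 mm below driver_grip on the axis; same axes. Edge 12.4 mm wide (x), 1.8 mm thick (y), growing to 14 x 2.6 mm 5 mm higher; shank above 8 mm thick.
- stand_hole (a point): Mouth centre of the driver's hole in the top of a fixed dark wooden block 66 x 100 mm, 58 mm high. It is the largest of three holes (18 mm diameter, right through), 18 mm to the block's -y side. The driver stands in it with its shoulder on the block's top: driver_grip is then 30 mm above this point.
- spice_jar: Loose glass spice jar with a dark cap, 41 mm diameter, 105 mm high, standing; origin at the centre of its base. A bystander.
- lemon: Loose lemon, 71 x 53 x 51 mm; origin at its underside. A bystander.
Things that resemble listed ones, but are neither listed nor needed, are in the scene too. What is shaped like the part that bears driver_grip but red is not meant.

How it is judged:
By the outcome, as a careful person would: the job done as asked, in the order asked, and still so for the second after the job is handed in, with the robot touching nothing.
It also fails if it takes over 64 s, if anything falls off the work surface, if the arm or the gripper's body presses on something with over 40 N, if the wrist force passes 120 N, or if a joint passes its speed limit or range.

## Working session

There is one attempt and no reset: what is moved stays moved. The work goes in short steps, Python scripts to look and compute and a tool call to move; the robot and the scene stay as the last step left them, time stands still between calls to the robot, and variables do not carry over. Pictures are saved under pics/ and viewed, at most 10 in all, crops included, and the job is handed in when it is done.

Besides the shell and the picture viewer there is one more tool, called after "Call:" as name(argument=value, ...), one argument or row to a line, values as JSON. arm_command: Moves the arm, as the interface text tells. Its arguments: {"type":"object","properties":{"rows":{"type":"array","items":{"type":"object","properties":{"x":{"type":"number"},"y":{"type":"number"},"z":{"type":"number"},"wx":{"type":"number"},"wy":{"type":"number"},"wz":{"type":"number"},"hand":{"type":"number"}}}},"squeeze":{"type":"number"}},"required":["rows"]}

```bash
mkdir -p pics
python3 - <<'E'
from rig import *
import cv2,numpy as np
for n in("side","top"):
    cv2.imwrite(f"pics/{n}0.png",camera(n)); c=calibration(n)
    print(n,c["fx"],c["fy"],c["cx"],c["cy"],np.round(-np.array(c["R"]).T@c["t"],3),np.round(c["R"],3).tolist())
s=get_state();print(s,tips_ahead)
E
```

```text
side 389.61919094269547 389.61919094269547 259.3886306420365 192.76396427749302 [ 0.268 -0.372  0.788] [[0.89, -0.455, 0.013], [-0.359, -0.72, -0.594], [0.28, 0.524, -0.804]]
top 373.12081792710296 373.12081792710296 259.6267225555036 189.51797148442407 [0.345 0.096 0.928] [[0.012, -0.999, 0.034], [-0.984, -0.018, -0.179], [0.179, -0.031, -0.983]]
{'time': 0.1, 'joints': array([-1.24579899,  0.62924409,  0.03845782,  1.51826479, -0.02701285,
        0.99627847, -0.01999226]), 'joint_vel': array([-0.00024128, -0.00150277,  0.00096461, -0.00201134, -0.00087589,
        0.00018652, -0.00097675]), 'joint_efforts': array([ 2.92113145e-03, -5.64535403e+01,  1.23015683e+00, -1.93975854e+01,
        1.12131372e-02,  5.30314413e-03,  1.85113748e-06]), 'position': array([0.24741278, 0.60060831, 0.30308838]), 'eef_rot': array([-6.09918255e-01, -3.08149841e+00,  2.58693766e-03]), 'wrist_force': array([ 0.07006454, -0.71958741, -0.31609379]), 'ft_torque': array([-0.07360905,  0.01354234, -0.05892467]), 'finger_force': 0.0, 'width': 0.08533851586772825} 0.0726
```

View pics/side0.png

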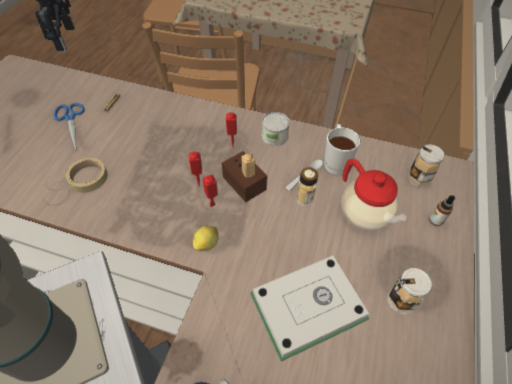

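View pics/top0.png

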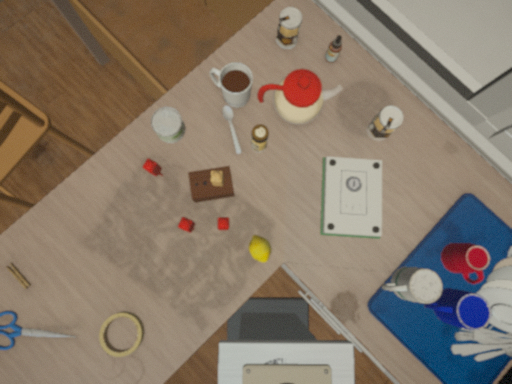

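The side view shows the wooden-handled driver in the dark block at (248,165), the lock at (323,296), the lemon at (205,238) and the jar at (307,186). In the top view they are at (217,178), (353,184), (260,249) and (260,136).
Possible mix-ups for the driver are the red handles at side (231,125), (195,163) and (210,188). The wooden one in the block is the match, and I'll check it in a close crop.

```bash
cat > h.py <<'E'
from rig import *
import cv2,numpy as np
def ray(n,u,v):
    c=calibration(n);R=np.array(c["R"]);o=-R.T@np.array(c["t"])
    d=R.T@np.array([(u-c["cx"])/c["fx"],(v-c["cy"])/c["fy"],1.]);return o,d/np.linalg.norm(d)
def plane(n,u,v,z):
    o,d=ray(n,u,v);return o+d*(z-o[2])/d[2]
def tri(a,b):
    o,d=ray("side",*a);p,e=ray("top",*b)
    s=np.linalg.lstsq(np.c_[d,-e],p-o,rcond=None)[0]
    return (o+d*s[0]+p+e*s[1])/2,np.linalg.norm(o+d*s[0]-p-e*s[1])
def pix(n,X):
    c=calibration(n);q=np.array(c["R"])@X+np.array(c["t"]);return np.array([c["fx"]*q[0]/q[2]+c["cx"],c["fy"]*q[1]/q[2]+c["cy"]])
def crop(im,u,v,w,h,k):
    u,v=int(u),int(v);return cv2.resize(im[v-h//2:v+h//2,u-w//2:u+w//2],None,fx=k,fy=k,interpolation=cv2.INTER_CUBIC)
E
python3 - <<'E'
from h import *
s=cv2.imread("pics/side0.png");t=cv2.imread("pics/top0.png")
m=np.vstack([np.hstack([crop(s,245,170,64,48,6),crop(t,212,182,64,48,6)]),np.hstack([crop(s,323,296,64,48,6),crop(t,353,184,64,48,6)])])
cv2.imwrite("pics/c0.png",m)
print(tri((323,296),(353,184)), tri((248,160),(217,178)))
for p in((323,296),):print(plane("side",*p,.032))
print(plane("top",353,184,.032))
# scale feet
for n,im in(("side",s),("top",t)):
    print(n,[ (round(x[0],1),round(x[1],1),round(x[2])) for x in (lambda g:[cv2.minEnclosingCircle(c)[0]+(cv2.contourArea(c),) for c in cv2.findContours((g<60).astype(np.uint8),0,1)[0]])(cv2.cvtColor(im,6)) if (x[1]>250 and 240<x[0]<370 and n=="side") or (n=="top" and 320<x[0]<385 and 150<x[1]<245)])
E
```

```text
(array([ 0.52978392, -0.16537004,  0.02344047]), np.float64(0.0027686589968039686)) (array([0.52116901, 0.1658402 , 0.10928687]), np.float64(0.004673743613899509))
[ 0.52825893 -0.16791226  0.032     ]
[ 0.52668144 -0.16246702  0.032     ]
side [(286.3, 342.7, 34), (358.2, 309.2, 28), (262.2, 291.8, 24), (330.5, 262.5, 18)]
top [(333.0, 162.0, 0)]
```

View pics/c0.png

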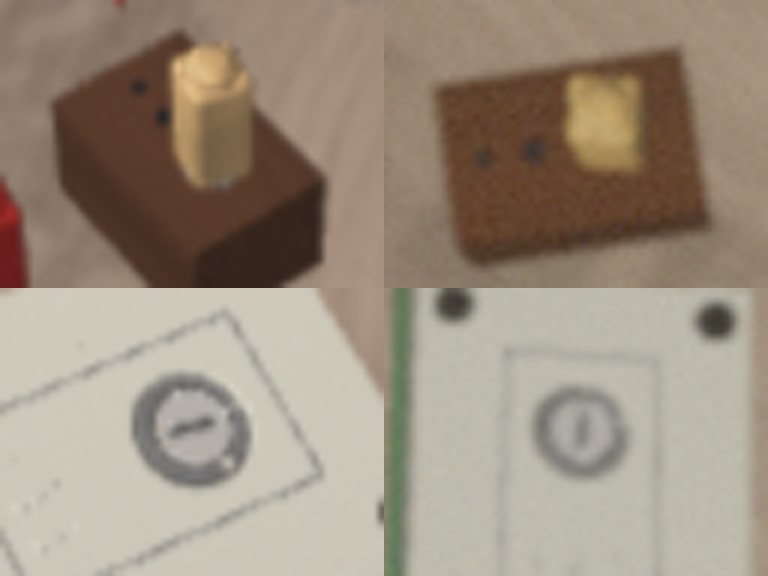

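The crop confirms it: a wooden square handle in the largest hole of the dark block. The lock's collar centre is at side (322.8,295.8) and top (353.7,184), with the slot roughly along scale x.

Run:
```python
from h import *
P=[plane("side",*p,.058) for p in((243.3,151.3),(221.7,163.2),(245.2,189),(266.8,176))]
print("side block",np.round(P,4).tolist(),np.round(np.mean(P,0),4))
for i in range(4):
    d=P[(i+1)%4]-P[i];print(round(np.linalg.norm(d),4),round(np.degrees(np.arctan2(d[1],d[0])),1))
T=[plane("top",*p,.058) for p in((189,172.7),(229.3,166))]
d=T[1]-T[0];print("top edge",np.round(T,4).tolist(),np.linalg.norm(d),np.degrees(np.arctan2(d[1],d[0])))
# small holes
so=(213,146);to=(180,158)
for a,b in(((138,87),(484,158)),((163,117),(534,151))):
    print("hole",plane("side",so[0]+a[0]/6,so[1]+a[1]/6,.058),plane("top",to[0]+(b[0]-384)/6,to[1]+b[1]/6,.058))
print("dome",tri((so[0]+213/6,so[1]+58/6),(to[0]+(604-384)/6,to[1]+112/6)))
print("shoulder",plane("side",so[0]+215/6,so[1]+178/6,.058))
F=[plane("side",*p,.032) for p in((286.3,342.7),(358.2,309.2),(262.2,291.8),(330.5,262.5))]
print("feet",np.round(F,4).tolist(),np.mean(F,0))
for i,j in((0,1),(2,3),(0,2),(1,3)):
    d=F[j]-F[i];print(round(np.linalg.norm(d),4),round(np.degrees(np.arctan2(d[1],d[0])),1))
for z in(.026,.032,.038):print(z,plane("side",322.8,295.8,z),plane("top",353.7,184,z))
# slot dir from side: mosaic (170,437)-(214,421)
a=plane("side",291+170/6,272+(437-288)/6,.03);b=plane("side",291+214/6,272+(421-288)/6,.03)
d=b-a;print("slot",np.degrees(np.arctan2(d[1],d[0])),np.linalg.norm(d))
```

```text
side block [[0.545, 0.2377, 0.058], [0.4803, 0.2257, 0.058], [0.4974, 0.1283, 0.058], [0.5609, 0.1403, 0.058]] [0.5209 0.183  0.058 ]
0.0659 -169.5
0.0989 -80.0
0.0647 10.8
0.0987 99.3
top edge [[0.5413, 0.2374, 0.058], [0.5596, 0.1423, 0.058]] 0.09685408782426881 -79.07508016066005
hole [0.51551198 0.21802838 0.058     ] [0.51347227 0.21811312 0.058     ]
hole [0.51778875 0.19876103 0.058     ] [0.51666035 0.1986061  0.058     ]
dome (array([0.52161703, 0.16524379, 0.12428521]), np.float64(0.005979909160389919))
shoulder [0.52270208 0.16051721 0.058     ]
feet [[0.417, -0.2141, 0.032], [0.576, -0.2225, 0.032], [0.4225, -0.1047, 0.032], [0.5829, -0.1121, 0.032]] [ 0.49961799 -0.16332964  0.032     ]
0.1592 -3.0
0.1606 -2.7
0.1095 87.1
0.1105 86.4
0.026 [ 0.53018764 -0.16574971  0.026     ] [ 0.52793028 -0.16595683  0.026     ]
0.032 [ 0.52812475 -0.16737352  0.032     ] [ 0.52671484 -0.16421265  0.032     ]
0.038 [ 0.52606186 -0.16899733  0.038     ] [ 0.52549941 -0.16246847  0.038     ]
slot -6.7923600264993285 0.016484240526337533
```

Call:
arm_command(
  rows=[
    {"x":-0.045,"y":-0.032},
    {"x":-0.045,"y":-0.032},
    {"x":-0.045,"y":-0.032},
    {"x":-0.045,"y":-0.032},
    {"x":-0.045,"y":-0.032},
  ],
)

```text
invalid input
```

Call:
arm_command(
  rows=[
    {"x":-0.045,"y":-0.032},
    {"x":-0.045,"y":-0.032},
    {"x":-0.045,"y":-0.032},
    {"x":-0.045,"y":-0.032},
    {"x":-0.016,"y":-0.01},
  ],
)

```text
invalid input
```

Call:
arm_command(
  rows=[
    {"wz":0.18},
    {"wz":0.18},
    {"wz":0.18},
    {"wz":0.18},
    {"wz":0.18},
  ],
)

```text
invalid input
```

Call:
arm_command(
  rows=[
    {"wz":0.18},
    {"wz":0.17},
    {},
    {},
  ],
)

```text
invalid input
```

Call:
arm_command(
  rows=[
    {"x":-0.045,"y":-0.032,"z":0,"wx":0,"wy":0,"wz":0,"hand":1},
    {"x":-0.045,"y":-0.032,"z":0,"wx":0,"wy":0,"wz":0,"hand":1},
    {"x":-0.045,"y":-0.032,"z":0,"wx":0,"wy":0,"wz":0,"hand":1},
    {"x":-0.045,"y":-0.032,"z":0,"wx":0,"wy":0,"wz":0,"hand":1},
    {"x":-0.045,"y":-0.032,"z":0,"wx":0,"wy":0,"wz":0,"hand":1},
  ],
)

```text
time: 0.72
position: [0.3953, 0.3657, 0.3037]
eef_rot: [-0.61, -3.082, 0.001]
wrist_force: [1.1, 1.0, 0.4]
width: 0.0852
finger_force: 0.0
```

Call:
arm_command(
  rows=[
    {"x":-0.045,"y":-0.032,"z":0,"wx":0,"wy":0,"wz":0,"hand":1},
    {"x":-0.045,"y":-0.032,"z":0,"wx":0,"wy":0,"wz":0,"hand":1},
    {"x":-0.045,"y":-0.032,"z":0,"wx":0,"wy":0,"wz":0,"hand":1},
    {"x":-0.045,"y":-0.032,"z":0,"wx":0,"wy":0,"wz":0,"hand":1},
    {"x":-0.016,"y":-0.01,"z":0,"wx":0,"wy":0,"wz":0,"hand":1},
  ],
)

```text
time: 1.35
position: [0.5248, 0.1608, 0.3036]
eef_rot: [0.619, 3.079, -0.003]
wrist_force: [0.4, 0.2, -0.1]
width: 0.0856
finger_force: 0.0
```

Call:
arm_command(
  rows=[
    {"x":0,"y":0,"z":0,"wx":0,"wy":0,"wz":0.18,"hand":1},
    {"x":0,"y":0,"z":0,"wx":0,"wy":0,"wz":0.18,"hand":1},
    {"x":0,"y":0,"z":0,"wx":0,"wy":0,"wz":0.18,"hand":1},
    {"x":0,"y":0,"z":0,"wx":0,"wy":0,"wz":0.18,"hand":1},
    {"x":0,"y":0,"z":0,"wx":0,"wy":0,"wz":0.18,"hand":1},
  ],
)

```text
time: 1.98
position: [0.5227, 0.1661, 0.3036]
eef_rot: [-1.895, -2.505, 0.0]
wrist_force: [0.2, -0.1, 0.6]
width: 0.0857
finger_force: 0.0
```

Call:
arm_command(
  rows=[
    {"x":0,"y":0,"z":0,"wx":0,"wy":0,"wz":0.18,"hand":1},
    {"x":0,"y":0,"z":0,"wx":0,"wy":0,"wz":0.17,"hand":1},
    {"x":0,"y":0,"z":0,"wx":0,"wy":0,"wz":0,"hand":1},
    {"x":0,"y":0,"z":0,"wx":0,"wy":0,"wz":0,"hand":1},
  ],
)

```text
time: 2.48
position: [0.523, 0.1657, 0.3037]
eef_rot: [-2.293, -2.146, 0.0]
wrist_force: [0.0, -0.3, 0.5]
width: 0.0851
finger_force: 0.0
```

```bash
cat >> h.py <<'E'
from scipy.spatial.transform import Rotation as Ro
def pose():
    s=get_state();R=Ro.from_rotvec(s["eef_rot"]).as_matrix()
    return s,np.array(s["position"]),R
def show():
    s,p,R=pose();print("t",round(s["time"],2),"p",np.round(p,4),"yaw_y",round(np.degrees(np.arctan2(R[1,1],R[0,1])),2),"z",np.round(R[:,2],4),"F",np.round(s["wrist_force"],2),"T",np.round(s["ft_torque"],3),"w",round(s["width"],4),"j7",round(s["joints"][6],2))
def go(target):
    s,p,R=pose();print("tool shift",np.round(R.T@(np.array(target)-p),4))
E
python3 - <<'E'
from h import *
show()
# handle mask yaw
t=camera("top");s=camera("side")
for n,im in(("side",s),("top",t)):
    h=cv2.cvtColor(im,cv2.COLOR_BGR2HSV);m=cv2.inRange(h,(15,70,120),(30,200,255))
    for c in cv2.findContours(m,0,1)[0]:
        if cv2.contourArea(c)>60:print(n,cv2.minAreaRect(c))
cv2.imwrite("pics/c1.png",np.hstack([crop(s,245,165,90,90,4),crop(t,215,178,90,90,4)]))
E
```

```text
t 2.48 p [0.523  0.1657 0.3037] yaw_y -3.8 z [-6.e-04  1.e-04 -1.e+00] F [ 0.04 -0.34  0.51] T [-0.02  -0.026  0.024] w 0.0851 j7 -0.17
side ((407.6984558105469, 297.4729309082031), (24.964012145996094, 11.457364082336426), 27.758541107177734)
side ((204.5, 237.5), (25.0, 25.0), 90.0)
side ((303.5202941894531, 191.87159729003906), (13.717222213745117, 20.57583236694336), 35.53767776489258)
side ((84.42353820800781, 171.994140625), (29.827938079833984, 39.91520690917969), 49.398704528808594)
side ((425.800048828125, 165.40000915527344), (24.149532318115234, 13.416407585144043), 26.56505012512207)
side ((247.5, 164.5), (23.0, 13.0), 90.0)
side ((346.8146057128906, 88.87879180908203), (3.0293002128601074, 69.64132690429688), 16.07357406616211)
side ((466.0, 76.5), (153.0, 14.0), 90.0)
top ((371.05780029296875, 365.4073181152344), (35.771453857421875, 33.106014251708984), 88.26429748535156)
top ((321.6833801269531, 329.4398193359375), (47.422760009765625, 18.98346710205078), 42.08916473388672)
top ((276.75, 293.75), (36.062442779541016, 43.84062194824219), 45.0)
top ((14.500015258789062,
[... 434 characters left out ...]
55.13304138183594, 156.91078186035156), (47.16969299316406, 58.17728042602539), 49.02825927734375)
top ((259.5, 131.0), (17.0, 16.0), 0.0)
top ((377.8000183105469, 124.10002899169922), (14.310833930969238, 6.7082037925720215), 63.43495178222656)
top ((3.5923094749450684, 116.23847961425781), (10.349284172058105, 24.557621002197266), 37.87498474121094)
top ((288.17694091796875, 32.084617614746094), (19.473453521728516, 10.542952537536621), 7.125016689300537)
top ((178.5, 21.5), (43.0, 189.0), 90.0)
top ((97.42755126953125, 26.465068817138672), (75.42384338378906, 17.444236755371094), 52.30575942993164)
top ((59.49999237060547, 90.49998474121094), (118.99998474121094, 180.99996948242188), 0.0)
```

View pics/c1.png

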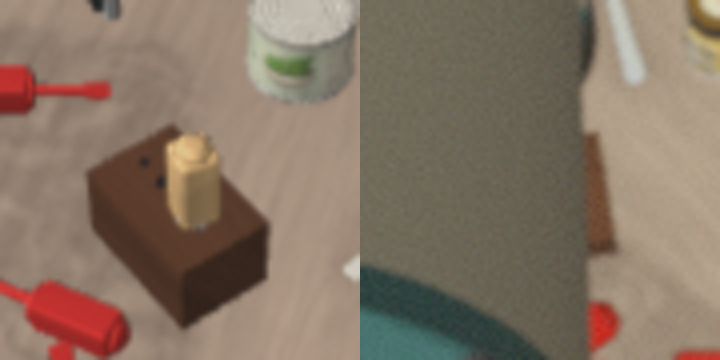

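The side crop shows the wooden handle clear of the fingers, standing at about (248,165). The top view is blocked by the arm. Descending now.

Call:
arm_command(
  rows=[
    {"x":0,"y":0,"z":0.04,"wx":0,"wy":0,"wz":0,"hand":1},
    {"x":0,"y":0,"z":0.04,"wx":0,"wy":0,"wz":0,"hand":1},
    {"x":0,"y":0,"z":0.03,"wx":0,"wy":0,"wz":0,"hand":1},
    {"x":0,"y":0,"z":0.03,"wx":0,"wy":0,"wz":0,"hand":1},
    {"x":0,"y":0,"z":0.021,"wx":0,"wy":0,"wz":0,"hand":1},
  ],
)

```text
time: 3.2
position: [0.523, 0.165, 0.1416]
eef_rot: [-2.296, -2.143, 0.001]
wrist_force: [-0.1, 0.3, 0.3]
width: 0.0854
finger_force: 0.0
```

Call:
arm_command(
  squeeze=20,
  rows=[
    {"x":0,"y":0,"z":0,"wx":0,"wy":0,"wz":0,"hand":0.5},
    {"x":0,"y":0,"z":0,"wx":0,"wy":0,"wz":0,"hand":0.3},
    {"x":0,"y":0,"z":0,"wx":0,"wy":0,"wz":0,"hand":0.1},
    {"x":0,"y":0,"z":0,"wx":0,"wy":0,"wz":0,"hand":0},
    {"x":0,"y":0,"z":0,"wx":0,"wy":0,"wz":0,"hand":0},
  ],
)

```text
time: 3.82
position: [0.5239, 0.1653, 0.1439]
eef_rot: [2.297, 2.142, 0.003]
wrist_force: [-1.4, -0.2, 6.5]
width: 0.0253
finger_force: 25.4
```

```bash
python3 -c "
from h import *
show()"
```

```text
t 3.83 p [0.5239 0.1653 0.1439] yaw_y -4.01 z [ 1.7e-03  8.0e-04 -1.0e+00] F [-1.41 -0.17  6.55] T [-0.026  0.124  0.002] w 0.0253 j7 -0.06
```

Call:
arm_command(
  squeeze=60,
  rows=[
    {"x":0,"y":0,"z":0,"wx":0,"wy":0,"wz":0,"hand":0},
    {"x":0,"y":0,"z":0,"wx":0,"wy":0,"wz":0,"hand":0},
    {"x":0,"y":0,"z":-0.01,"wx":0,"wy":0,"wz":0,"hand":0},
    {"x":0,"y":0,"z":-0.02,"wx":0,"wy":0,"wz":0,"hand":0},
    {"x":0,"y":0,"z":-0.03,"wx":0,"wy":0,"wz":0,"hand":0},
  ],
)

```text
time: 4.45
position: [0.5226, 0.165, 0.2032]
eef_rot: [-2.297, -2.142, 0.003]
wrist_force: [0.7, 1.3, -1.3]
width: 0.0258
finger_force: 58.9
```

Call:
arm_command(
  rows=[
    {"x":0,"y":0,"z":-0.03,"wx":0,"wy":0,"wz":0,"hand":0},
    {"x":0,"y":0,"z":-0.03,"wx":0,"wy":0,"wz":0,"hand":0},
    {"x":0,"y":0,"z":0,"wx":0,"wy":0,"wz":0,"hand":0},
    {"x":0,"y":0,"z":0,"wx":0,"wy":0,"wz":0,"hand":0},
  ],
)

```text
time: 4.95
position: [0.5226, 0.1652, 0.2624]
eef_rot: [-2.297, -2.142, 0.002]
wrist_force: [0.4, -0.2, -1.2]
width: 0.0254
finger_force: 58.9
```

```bash
python3 -c "
from h import *
show()
s=camera('side');t=camera('top');cv2.imwrite('pics/side2.png',s);cv2.imwrite('pics/top2.png',t)
s_,p,R=pose();tip=p+R@[0,0,.138];u=pix('side',tip);v=pix('top',tip);print(u,v)
cv2.imwrite('pics/c2.png',np.hstack([crop(s,*u,80,100,5),crop(t,*v,80,100,5)]))"
```

```text
t 4.95 p [0.5226 0.1652 0.2624] yaw_y -4.0 z [-1.2e-03 -1.0e-04 -1.0e+00] F [ 0.35 -0.16 -1.25] T [0.002 0.008 0.03 ] w 0.0254 j7 -0.14
[247.54210375 156.21187328] [217.18124058 175.14026684]
```

View pics/c2.png

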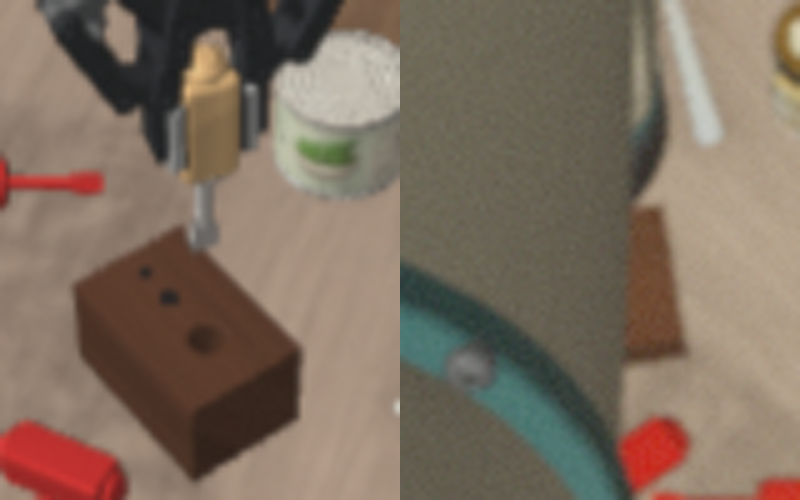

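The side crop shows the driver held upright with its tip at (247.6,155.4), where I predicted it. The blade is wide along the closing line, and the empty hole is at (248.2,174). Next I'll measure the slot angle, the hole and the lock target.

Run:
```python
from h import *
print("hole",plane("side",248.2,174,.058))
for n,u,v in(("side",322.8,295.8),("top",353.7,184)):
    im=cv2.imread(f"pics/{n}0.png");z=.026
    c0=plane(n,u,v,z);S=np.arange(-.024,.024,.0004)
    X,Y=np.meshgrid(S,S,indexing="ij")
    uv=np.array([[pix(n,c0+[a,b,0]) for b in S] for a in S],np.float32)
    g=cv2.cvtColor(cv2.remap(im,uv[...,0],uv[...,1],cv2.INTER_CUBIC),6).astype(float)
    # collar: dark ring (r 13..19.5) centre
    r=np.hypot(X,Y);w=np.clip(150-g,0,None)*(r<.022); 
    print(n,"c0",np.round(c0,4),"ring centroid",np.round([ (w*X).sum()/w.sum(),(w*Y).sum()/w.sum()],4))
    d=r<.0095;wt=np.clip(np.median(g[d])-8-g,0,None)*d
    mx,my=(wt*X).sum()/wt.sum(),(wt*Y).sum()/wt.sum()
    C=np.cov(np.vstack([X[d],Y[d]]),aweights=wt[d]);e,V=np.linalg.eigh(C);a=V[:,1]*np.sign(V[0,1])
    print(" slot centre off",round(mx,4),round(my,4),"yaw",np.degrees(np.arctan2(a[1],a[0])),np.sqrt(e))
t=cv2.cvtColor(cv2.imread("pics/top0.png"),6)
m=(t<95).astype(np.uint8);m[:150]=0;m[245:]=0;m[:,:326]=0;m[:,385:]=0
n_,_,st,ce=cv2.connectedComponentsWithStats(m)
for i in range(1,n_):
    if st[i,4]>6:print(ce[i],st[i,4],plane("top",*ce[i],.032))
```

```text
hole [0.5236112  0.16583783 0.058     ]Traceback (most recent call last):
  File "<stdin>", line 7, in <module>
  File "h.py", line 13, in pix
    c=calibration(n);q=np.array(c["R"])@X+np.array(c["t"]);return np.array([c["fx"]*q[0]/q[2]+c["cx"],c["fy"]*q[1]/q[2]+c["cy"]])
ValueError: time passes only in moves, steps and waits
```

```bash
sed -i '2a import functools\ncalibration=functools.lru_cache(None)(calibration)' h.py
python3 - <<'E'
from h import *
for n,u,v in(("side",322.8,295.8),("top",353.7,184)):
    im=cv2.imread(f"pics/{n}0.png");z=.026
    c0=plane(n,u,v,z);S=np.arange(-.024,.024,.0004)
    X,Y=np.meshgrid(S,S,indexing="ij")
    uv=np.array([[pix(n,c0+[a,b,0]) for b in S] for a in S],np.float32)
    g=cv2.cvtColor(cv2.remap(im,uv[...,0],uv[...,1],cv2.INTER_CUBIC),6).astype(float)
    r=np.hypot(X,Y);w=np.clip(150-g,0,None)*(r<.022)
    print(n,"c0",np.round(c0,4),"ring centroid",np.round([ (w*X).sum()/w.sum(),(w*Y).sum()/w.sum()],4))
    d=r<.0095;wt=np.clip(np.median(g[d])-8-g,0,None)*d
    mx,my=(wt*X).sum()/wt.sum(),(wt*Y).sum()/wt.sum()
    C=np.cov(np.vstack([X[d],Y[d]]),aweights=wt[d]);e,V=np.linalg.eigh(C);a=V[:,1]*np.sign(V[0,1])
    print(" slot centre off",round(mx,4),round(my,4),"yaw",np.degrees(np.arctan2(a[1],a[0])),np.sqrt(e))
t=cv2.cvtColor(cv2.imread("pics/top0.png"),6)
m=(t<95).astype(np.uint8);m[:150]=0;m[245:]=0;m[:,:326]=0;m[:,385:]=0
n_,_,st,ce=cv2.connectedComponentsWithStats(m)
for i in range(1,n_):
    if st[i,4]>6:print(ce[i],st[i,4],plane("top",*ce[i],.032))
E
```

```text
side c0 [ 0.5302 -0.1657  0.026 ] ring centroid [-0.0026  0.0014]
 slot centre off 0.001 0.0022 yaw -10.161696453304499 [0.0012949 0.0044975]
top c0 [ 0.5279 -0.166   0.026 ] ring centroid [-0.0005  0.0037]
 slot centre off 0.0016 0.0003 yaw -8.22699650041421 [0.00135265 0.00339072]
[332.1  162.05] 20 [ 0.5814929  -0.11170634  0.032     ]
[376. 165.] 21 [ 0.57623616 -0.22206807  0.032     ]
[330.3 226.1] 20 [ 0.4218847 -0.1037409  0.032    ]
[375.09090909 229.09090909] 22 [ 0.41631469 -0.21282759  0.032     ]
```

Call:
arm_command(
  rows=[
    {"x":-0.045,"y":0.005,"z":0,"wx":0,"wy":0,"wz":0,"hand":0},
    {"x":-0.055,"y":0.005,"z":0,"wx":0,"wy":0,"wz":0,"hand":0},
    {"x":-0.055,"y":0.005,"z":0,"wx":0,"wy":0,"wz":0,"hand":0},
    {"x":-0.055,"y":0.005,"z":0,"wx":0,"wy":0,"wz":0,"hand":0},
    {"x":-0.055,"y":0.005,"z":0,"wx":0,"wy":0,"wz":0,"hand":0},
  ],
)

```text
time: 5.68
position: [0.5291, -0.1026, 0.2618]
eef_rot: [-2.297, -2.141, 0.002]
wrist_force: [1.6, 1.2, -1.3]
width: 0.0255
finger_force: 58.9
```

Call:
arm_command(
  rows=[
    {"x":-0.04,"y":0.003,"z":0,"wx":0,"wy":0,"wz":0,"hand":0},
    {"x":-0.024,"y":0.002,"z":0.02,"wx":0,"wy":0,"wz":0,"hand":0},
    {"x":0,"y":0,"z":0.025,"wx":0,"wy":0,"wz":0.087,"hand":0},
    {"x":0,"y":0,"z":0.025,"wx":0,"wy":0,"wz":0,"hand":0},
    {"x":0,"y":0,"z":0,"wx":0,"wy":0,"wz":0,"hand":0},
  ],
)

```text
time: 6.3
position: [0.5285, -0.1647, 0.1904]
eef_rot: [-2.385, -2.037, 0.005]
wrist_force: [-0.6, -0.4, -0.3]
width: 0.0253
finger_force: 58.9
```

```bash
python3 -c "
from h import *
show();go((.5295,-.1648,.18))"
```

```text
t 6.3 p [ 0.5285 -0.1647  0.1904] yaw_y -9.01 z [-0.0059  0.0016 -1.    ] F [-0.58 -0.41 -0.33] T [0.007 0.009 0.003] w 0.0253 j7 0.43
tool shift [0.     0.0011 0.0104]
```

Call:
arm_command(
  rows=[
    {"x":0,"y":0.001,"z":0.01,"wx":0,"wy":0,"wz":0,"hand":0},
    {"x":0,"y":0,"z":0,"wx":0,"wy":0,"wz":0,"hand":0},
    {"x":0,"y":0,"z":0,"wx":0,"wy":0,"wz":0,"hand":0},
  ],
)

```text
time: 6.68
position: [0.5315, -0.1654, 0.1834]
eef_rot: [2.388, 2.04, 0.001]
wrist_force: [0.8, 0.1, -1.1]
width: 0.025
finger_force: 58.9
```

```bash
python3 -c "
from h import *
show()
s=camera('side');t=camera('top');cv2.imwrite('pics/side3.png',s)
s_,p,R=pose();tip=p+R@[0,0,.138];u=pix('side',tip);print(tip,u,pix('side',tip+[0,0,-.016]))
cv2.imwrite('pics/c3.png',np.hstack([crop(s,322,290,50,60,8),crop(t,353,184,50,60,8)]))"
```

```text
t 6.67 p [ 0.5315 -0.1654  0.1834] yaw_y -8.99 z [ 9.e-04 -2.e-04 -1.e+00] F [ 0.84  0.09 -1.12] T [-0.035  0.042  0.02 ] w 0.025 j7 0.43
[ 0.53166271 -0.16540473  0.04545025] [324.73256781 291.62556197] [323.56602939 294.69329591]
```

View pics/c3.png

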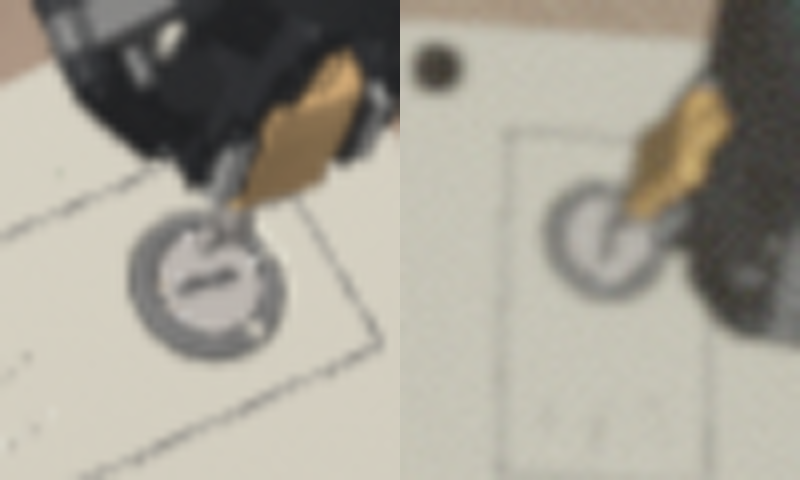

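The side crop shows the tip just above the disc at about (323,291), with the lock centre at (322.9,295.3). In the top crop the tip meets the slot at about (353.6,184.5). I'll read the settled state and get the tip numerically from the difference image.

```bash
python3 -c "
from h import *
show()
a=cv2.imread('pics/side0.png');b=cv2.imread('pics/side3.png')
d=np.abs(a.astype(int)-b).sum(2)
print('cols 315-333')
for v in range(283,299):print(v,d[v,315:334])
t=camera('top');cv2.imwrite('pics/top3.png',t);d=np.abs(cv2.imread('pics/top0.png').astype(int)-t).sum(2)
print('top cols 346-364')
for v in range(175,195):print(v,d[v,346:365])
"
```

```text
t 6.78 p [ 0.5315 -0.1654  0.1835] yaw_y -8.99 z [ 1.e-03 -2.e-04 -1.e+00] F [-0.33 -0.17 -2.55] T [ 0.02  -0.013 -0.029] w 0.0251 j7 0.43
cols 315-333
283 [ 22  21  24  19  20 212 252 266 208 196 269 307 375 310 304 299 282 237
 166]
284 [ 23  23  23  21  12  39  56 112 155 228 278 292 322 299 291 275 253 211
  89]
285 [ 21  23  25  22  20  17  12  20 101 205 220 203 270 270 200 157 130  46
   3]
286 [ 24  20  19  21  20  18  18   7  36  81 130 189 251 195  50  23  16  13
  19]
287 [ 21  19  18  16  13  17  17  23   6   8   8 109 232 190   3  21  21  21
  22]
288 [ 20  16  12  15  15  12  20  58  57   7  21  35 120 102  10  21  23  22
  23]
289 [ 15  12  14  10  13  16   0   7  49 174  58  19  52  33  17  20  21  24
  20]
290 [ 13  12   9  15  18  10  40  71 155 182  96  71  18   2  15  21  20  24
  21]
291 [ 15  10  17  16  21  15  18  83 102  44  19  14   7  19   9  19  23  19
  22]
292 [12 13 16 19 17 20 12 13 10 12 14 17 16  9 14 13 17 19 22]
293 [13 14 18 18 21 21 21 18 17 13 13 18 20 18  8 13 15 20 22]
294 [14 12 20 17 22 19 15 14 14 13 11 16 20 16  6 11 13 19 24]
295 [14 14 1
[... 1136 characters left out ...]
 21  34  18   3  65 136 216
 305]
186 [ 21  22  26  20  27  19  28  19  25  14  21  20  20  17  26   4  50 137
 262]
187 [ 30  25  16  23  15  25  23  25  21  24  24   6  17   9  24  29  14 110
 240]
188 [ 28  24  19  11  10  28  32  22  29  28  18   8  18  16  22  20  14  94
 239]
189 [ 26  26  30  16  24  21  22  37  37  22  14  14   7  30  26  24   8  72
 189]
190 [ 24  25  31  16  24  18   9  36  24  29   9  15  21  25  19  28  10  12
 106]
191 [23 24 23 22 16 22 14 25 26 16 20 13 19 22 25 29 30 15 29]
192 [16 20 30 24 25 23 25 28 21 17 22 19 26 27 20 19 23 27 11]
193 [24 21 34 27 35 27 27 23 21 16 23 17 24 21 28 27 29 26 14]
194 [24 25 31 28 19 31 22 28 25 14 20 26 23 31 28 25 18 25 23]
```

```bash
python3 -c "
from h import *
s,p,R=pose();tip=p+R@[0,0,.138]
print(tip,pix('top',tip),pix('side',tip))
for q in (-.0062,.0062):
  e=tip+R@[0,q,0];print(pix('side',e),pix('top',e))
for z in(.022,.026,.030):
  q=tip.copy();q[2]=z;print(z,pix('side',q),pix('top',q))
print('J side',[pix('side',tip+np.eye(3)[i]*.01)-pix('side',tip) for i in range(2)],'top',[pix('top',tip+np.eye(3)[i]*.01)-pix('top',tip) for i in range(2)])
"
```

```text
[ 0.53160289 -0.16542661  0.04540676] [355.67645955 180.98000354] [324.71005961 291.65623007]
[321.85990145 292.56209727] [355.36588367 183.43617572]
[327.55144693 290.75315051] [355.98627061 178.52987993]
0.022 [323.01678837 296.10982581] [352.99110309 182.86407238]
0.026 [323.30047052 295.36369277] [353.44057835 182.54871674]
0.03 [323.58645842 294.61149521] [353.89387621 182.23067912]
J side [array([ 4.20177388, -2.14218253]), array([-2.69578537, -4.23585224])] top [array([-0.13774417, -4.00955512]), array([-4.06710799, -0.07805189])]
```

Call:
arm_command(
  rows=[
    {"x":-0.0003,"y":-0.0022,"z":0.005,"wx":0,"wy":0,"wz":0,"hand":0},
    {"x":0,"y":0,"z":0.004,"wx":0,"wy":0,"wz":0,"hand":0},
    {"x":0,"y":0,"z":0.002,"wx":0,"wy":0,"wz":0,"hand":0},
    {"x":0,"y":0,"z":0,"wx":0,"wy":0,"wz":0,"hand":0},
  ],
)

```text
time: 7.32
position: [0.5289, -0.1653, 0.1716]
eef_rot: [-2.389, -2.04, 0.0]
wrist_force: [-0.3, -0.6, -0.4]
width: 0.0252
finger_force: 58.9
```

Call:
arm_command(
  rows=[
    {"x":0,"y":0,"z":0.002,"wx":0,"wy":0,"wz":0,"hand":0},
    {"x":0,"y":0,"z":0,"wx":0,"wy":0,"wz":0,"hand":0},
  ],
)

```text
time: 7.58
position: [0.529, -0.1653, 0.1698]
eef_rot: [-2.389, -2.04, 0.0]
wrist_force: [-0.1, -0.6, -1.4]
width: 0.0251
finger_force: 58.9
```

Call:
arm_command(
  rows=[
    {"x":0,"y":0,"z":0.002,"wx":0,"wy":0,"wz":0,"hand":0},
    {"x":0,"y":0,"z":0,"wx":0,"wy":0,"wz":0,"hand":0},
  ],
)

```text
time: 7.82
position: [0.5291, -0.1654, 0.168]
eef_rot: [2.389, 2.04, 0.0]
wrist_force: [-0.2, -0.7, 1.4]
width: 0.0248
finger_force: 59.1
```

Call:
arm_command(
  rows=[
    {"x":0,"y":0,"z":0.002,"wx":0,"wy":0,"wz":0,"hand":0},
    {"x":0,"y":0,"z":0,"wx":0,"wy":0,"wz":0,"hand":0},
  ],
)

```text
time: 8.07
position: [0.5292, -0.1654, 0.1662]
eef_rot: [2.389, 2.04, 0.001]
wrist_force: [-1.1, 0.2, 5.9]
width: 0.0253
finger_force: 59.5
```

Call:
arm_command(
  rows=[
    {"x":0,"y":0,"z":-0.001,"wx":0,"wy":0,"wz":0,"hand":0},
    {"x":0.001,"y":0,"z":0,"wx":0,"wy":0,"wz":0,"hand":0},
    {"x":0,"y":0,"z":0,"wx":0,"wy":0,"wz":0,"hand":0},
  ],
)

```text
time: 8.45
position: [0.5292, -0.1648, 0.167]
eef_rot: [2.388, 2.04, -0.0]
wrist_force: [0.2, -1.4, 3.3]
width: 0.0254
finger_force: 59.5
```

Call:
arm_command(
  rows=[
    {"x":0.001,"y":0,"z":0,"wx":0,"wy":0,"wz":0,"hand":0},
    {"x":0,"y":0,"z":0,"wx":0,"wy":0,"wz":0,"hand":0},
  ],
)

```text
time: 8.7
position: [0.5294, -0.1635, 0.1669]
eef_rot: [2.388, 2.04, -0.0]
wrist_force: [0.5, -1.2, 3.2]
width: 0.0253
finger_force: 59.5
```

Call:
arm_command(
  rows=[
    {"x":0.001,"y":0,"z":0,"wx":0,"wy":0,"wz":0,"hand":0},
    {"x":0,"y":0,"z":0,"wx":0,"wy":0,"wz":0,"hand":0},
  ],
)

```text
time: 8.95
position: [0.5296, -0.1623, 0.1669]
eef_rot: [2.389, 2.04, 0.0]
wrist_force: [0.4, -1.7, 3.6]
width: 0.0253
finger_force: 59.5
```

```bash
python3 -c "
from h import *
show()"
```

```text
t 8.95 p [ 0.5296 -0.1623  0.1669] yaw_y -8.99 z [ 2.e-04 -0.e+00 -1.e+00] F [ 0.41 -1.67  3.57] T [-0.403  0.001 -0.047] w 0.0253 j7 0.44
```

Call:
arm_command(
  rows=[
    {"x":-0.001,"y":0,"z":0,"wx":0,"wy":0,"wz":0,"hand":0},
    {"x":-0.001,"y":0,"z":0,"wx":0,"wy":0,"wz":0,"hand":0},
    {"x":-0.001,"y":0,"z":0,"wx":0,"wy":0,"wz":0,"hand":0},
    {"x":-0.0005,"y":0,"z":0,"wx":0,"wy":0,"wz":0,"hand":0},
    {"x":0,"y":0,"z":0,"wx":0,"wy":0,"wz":0,"hand":0},
  ],
)

```text
time: 9.57
position: [0.5287, -0.1656, 0.1668]
eef_rot: [-2.388, -2.04, 0.0]
wrist_force: [0.8, 2.2, 3.2]
width: 0.0253
finger_force: 59.5
```

Call:
arm_command(
  rows=[
    {"x":-0.0007,"y":0,"z":0,"wx":0,"wy":0,"wz":0,"hand":0},
    {"x":0,"y":0,"z":0,"wx":0,"wy":0,"wz":0,"hand":0},
  ],
)

```text
time: 9.82
position: [0.5282, -0.167, 0.1664]
eef_rot: [-2.389, -2.04, 0.002]
wrist_force: [-0.5, 0.4, -0.7]
width: 0.0258
finger_force: 58.9
```

Call:
arm_command(
  rows=[
    {"x":-0.0007,"y":0,"z":0,"wx":0,"wy":0,"wz":0,"hand":0},
    {"x":0,"y":0,"z":0,"wx":0,"wy":0,"wz":0,"hand":0},
  ],
)

```text
time: 10.07
position: [0.5284, -0.1674, 0.1666]
eef_rot: [-2.389, -2.04, 0.001]
wrist_force: [0.6, 0.9, -1.2]
width: 0.0254
finger_force: 58.9
```

```bash
python3 -c "
from h import *
show()"
```

```text
t 10.07 p [ 0.5284 -0.1674  0.1666] yaw_y -9.02 z [-6.e-04 -2.e-04 -1.e+00] F [ 0.58  0.85 -1.24] T [-0.015  0.012 -0.01 ] w 0.0254 j7 0.45
```

Call:
arm_command(
  rows=[
    {"x":0,"y":0,"z":0.0015,"wx":0,"wy":0,"wz":0,"hand":0},
    {"x":0,"y":0,"z":0,"wx":0,"wy":0,"wz":0,"hand":0},
  ],
)

```text
time: 10.32
position: [0.5286, -0.1672, 0.1652]
eef_rot: [-2.389, -2.04, 0.0]
wrist_force: [-0.0, -0.1, -1.9]
width: 0.0255
finger_force: 58.9
```

Call:
arm_command(
  rows=[
    {"x":0,"y":0,"z":0.0015,"wx":0,"wy":0,"wz":0,"hand":0},
    {"x":0,"y":0,"z":0,"wx":0,"wy":0,"wz":0,"hand":0},
  ],
)

```text
time: 10.58
position: [0.5288, -0.1672, 0.164]
eef_rot: [2.389, 2.04, 0.0]
wrist_force: [0.1, -0.4, 1.1]
width: 0.0256
finger_force: 59.2
```

```bash
python3 -c "
from h import *
show()"
```

```text
t 10.57 p [ 0.5288 -0.1672  0.164 ] yaw_y -9.0 z [ 2.e-04 -0.e+00 -1.e+00] F [ 0.07 -0.39  1.14] T [0.063 0.106 0.014] w 0.0256 j7 0.45
```

Call:
arm_command(
  rows=[
    {"x":-0.001,"y":0,"z":-0.0007,"wx":0,"wy":0,"wz":0,"hand":0},
    {"x":0,"y":0,"z":0,"wx":0,"wy":0,"wz":0,"hand":0},
  ],
)

```text
time: 10.82
position: [0.5285, -0.168, 0.1645]
eef_rot: [-2.389, -2.04, -0.0]
wrist_force: [0.5, 1.5, -1.2]
width: 0.0255
finger_force: 59.0
```

Call:
arm_command(
  rows=[
    {"x":-0.001,"y":0,"z":0,"wx":0,"wy":0,"wz":0,"hand":0},
    {"x":0,"y":0,"z":0,"wx":0,"wy":0,"wz":0,"hand":0},
  ],
)

```text
time: 11.08
position: [0.5285, -0.1685, 0.1645]
eef_rot: [-2.388, -2.04, -0.001]
wrist_force: [0.1, 1.9, -0.0]
width: 0.0253
finger_force: 59.1
```

Call:
arm_command(
  rows=[
    {"x":0.002,"y":0,"z":0,"wx":0,"wy":0,"wz":0,"hand":0},
    {"x":0,"y":0,"z":0,"wx":0,"wy":0,"wz":0,"hand":0},
  ],
)

```text
time: 11.32
position: [0.5286, -0.1676, 0.1645]
eef_rot: [2.389, 2.04, -0.001]
wrist_force: [-0.2, 0.8, -1.3]
width: 0.0254
finger_force: 59.0
```

Call:
arm_command(
  rows=[
    {"x":0.001,"y":0,"z":0,"wx":0,"wy":0,"wz":0,"hand":0},
    {"x":0,"y":0,"z":0,"wx":0,"wy":0,"wz":0,"hand":0},
  ],
)

```text
time: 11.58
position: [0.5287, -0.1666, 0.1646]
eef_rot: [2.389, 2.04, -0.001]
wrist_force: [-0.4, 0.3, -1.1]
width: 0.0255
finger_force: 59.0
```

Call:
arm_command(
  rows=[
    {"x":0.001,"y":0,"z":0,"wx":0,"wy":0,"wz":0,"hand":0},
    {"x":0,"y":0,"z":0,"wx":0,"wy":0,"wz":0,"hand":0},
  ],
)

```text
time: 11.82
position: [0.5288, -0.1661, 0.1646]
eef_rot: [2.389, 2.039, -0.001]
wrist_force: [-1.1, -2.5, -1.3]
width: 0.0251
finger_force: 58.8
```

Call:
arm_command(
  rows=[
    {"x":-0.0012,"y":0.0025,"z":0,"wx":0,"wy":0,"wz":0,"hand":0},
    {"x":0,"y":0,"z":0,"wx":0,"wy":0,"wz":0,"hand":0},
  ],
)

```text
time: 12.08
position: [0.5314, -0.1669, 0.1646]
eef_rot: [2.389, 2.04, -0.0]
wrist_force: [-0.8, -2.7, -2.6]
width: 0.0254
finger_force: 58.9
```

Call:
arm_command(
  rows=[
    {"x":0,"y":-0.002,"z":0,"wx":0,"wy":0,"wz":0,"hand":0},
    {"x":0,"y":-0.002,"z":0,"wx":0,"wy":0,"wz":0,"hand":0},
    {"x":0,"y":0,"z":0,"wx":0,"wy":0,"wz":0,"hand":0},
  ],
)

```text
time: 12.45
position: [0.5274, -0.1662, 0.1648]
eef_rot: [2.389, 2.04, 0.001]
wrist_force: [0.3, -1.9, -0.5]
width: 0.0253
finger_force: 59.0
```

Call:
arm_command(
  rows=[
    {"x":-0.0008,"y":0.002,"z":0,"wx":0,"wy":0,"wz":0,"hand":0},
    {"x":0,"y":0,"z":0.002,"wx":0,"wy":0,"wz":0,"hand":0},
    {"x":0,"y":0,"z":0.002,"wx":0,"wy":0,"wz":0,"hand":0},
    {"x":0,"y":0,"z":0,"wx":0,"wy":0,"wz":0,"hand":0},
  ],
)

```text
time: 12.95
position: [0.5292, -0.167, 0.161]
eef_rot: [-2.388, -2.04, -0.001]
wrist_force: [-1.8, -0.4, 7.4]
width: 0.0254
finger_force: 60.0
```

```bash
python3 -c "
from h import *
show()"
```

```text
t 12.95 p [ 0.5292 -0.167   0.161 ] yaw_y -8.99 z [ 0.e+00  7.e-04 -1.e+00] F [-1.81 -0.4   7.37] T [-0.048  0.431 -0.033] w 0.0254 j7 0.45
```

Call:
arm_command(
  rows=[
    {"x":0,"y":0,"z":0.0007,"wx":0,"wy":0,"wz":0,"hand":0},
    {"x":0,"y":0,"z":0,"wx":0,"wy":0,"wz":0.08,"hand":0},
    {"x":0,"y":0,"z":0,"wx":0,"wy":0,"wz":0.08,"hand":0},
    {"x":0,"y":0,"z":0,"wx":0,"wy":0,"wz":0.08,"hand":0},
    {"x":0,"y":0,"z":0,"wx":0,"wy":0,"wz":0,"hand":0},
  ],
)

```text
time: 13.58
position: [0.5294, -0.1673, 0.1606]
eef_rot: [2.616, 1.739, 0.001]
wrist_force: [-1.9, -0.0, 6.8]
width: 0.0252
finger_force: 60.1
```

```bash
python3 -c "
from h import *
show()"
```

```text
t 13.57 p [ 0.5294 -0.1673  0.1606] yaw_y -22.77 z [ 6.e-04 -1.e-04 -1.e+00] F [-1.85 -0.05  6.82] T [-0.184  0.503  0.065] w 0.0252 j7 0.29
```

Call:
arm_command(
  rows=[
    {"x":0,"y":0,"z":0.0007,"wx":0,"wy":0,"wz":0,"hand":0},
    {"x":0,"y":0,"z":0,"wx":0,"wy":0,"wz":0,"hand":0},
  ],
)

```text
time: 13.82
position: [0.5294, -0.1674, 0.1603]
eef_rot: [2.616, 1.74, 0.002]
wrist_force: [-3.3, -0.7, 11.6]
width: 0.025
finger_force: 60.8
```

```bash
python3 -c "
from h import *
show()"
```

```text
t 13.82 p [ 0.5294 -0.1674  0.1603] yaw_y -22.74 z [ 1.e-03  3.e-04 -1.e+00] F [-3.32 -0.67 11.59] T [-0.004  0.664  0.036] w 0.025 j7 0.29
```

Call:
arm_command(
  rows=[
    {"x":0,"y":0,"z":0,"wx":0,"wy":0,"wz":0.08,"hand":0},
    {"x":0,"y":0,"z":0,"wx":0,"wy":0,"wz":0.08,"hand":0},
    {"x":0,"y":0,"z":0,"wx":0,"wy":0,"wz":0.08,"hand":0},
    {"x":0,"y":0,"z":0,"wx":0,"wy":0,"wz":0,"hand":0},
  ],
)

```text
time: 14.32
position: [0.5289, -0.1672, 0.1603]
eef_rot: [-2.805, -1.413, -0.0]
wrist_force: [-3.8, 0.3, 12.5]
width: 0.025
finger_force: 60.8
```

```bash
python3 -c "
from h import *
show()"
```

```text
t 14.32 p [ 0.5289 -0.1672  0.1603] yaw_y -36.52 z [-0.e+00  6.e-04 -1.e+00] F [-3.83  0.28 12.52] T [-0.005  0.992  0.044] w 0.025 j7 0.12
```

Call:
arm_command(
  rows=[
    {"x":-0.0006,"y":-0.0008,"z":-0.0004,"wx":0,"wy":0,"wz":0,"hand":0},
    {"x":0,"y":0,"z":0,"wx":0,"wy":0,"wz":0.08,"hand":0},
    {"x":0,"y":0,"z":0,"wx":0,"wy":0,"wz":0.08,"hand":0},
    {"x":0,"y":0,"z":0,"wx":0,"wy":0,"wz":0,"hand":0},
  ],
)

```text
time: 14.82
position: [0.5283, -0.1671, 0.1604]
eef_rot: [-2.909, -1.185, -0.001]
wrist_force: [-1.3, 0.4, 9.5]
width: 0.0254
finger_force: 60.4
```

```bash
python3 -c "
from h import *
show()"
```

```text
t 14.82 p [ 0.5283 -0.1671  0.1604] yaw_y -45.68 z [ 5.e-04  5.e-04 -1.e+00] F [-1.31  0.36  9.49] T [0.059 0.597 0.026] w 0.0254 j7 0.01
```

Call:
arm_command(
  rows=[
    {"x":0,"y":0,"z":0,"wx":0,"wy":0,"wz":0.08,"hand":0},
    {"x":0,"y":0,"z":0,"wx":0,"wy":0,"wz":0.08,"hand":0},
    {"x":0,"y":0,"z":0,"wx":0,"wy":0,"wz":0.08,"hand":0},
    {"x":0,"y":0,"z":0,"wx":0,"wy":0,"wz":0,"hand":0},
  ],
)

```text
time: 15.32
position: [0.5279, -0.1668, 0.1603]
eef_rot: [-3.029, -0.828, 0.0]
wrist_force: [-3.2, 0.2, 10.5]
width: 0.0255
finger_force: 60.6
```

```bash
python3 -c "
from h import *
show()"
```

```text
t 15.32 p [ 0.5279 -0.1668  0.1603] yaw_y -59.43 z [-4.0e-04  1.3e-03 -1.0e+00] F [-3.16  0.17 10.46] T [0.177 0.819 0.045] w 0.0255 j7 -0.17
```

Call:
arm_command(
  rows=[
    {"x":-0.0009,"y":-0.0005,"z":0,"wx":0,"wy":0,"wz":0,"hand":0},
    {"x":0,"y":0,"z":0,"wx":0,"wy":0,"wz":0.08,"hand":0},
    {"x":0,"y":0,"z":0,"wx":0,"wy":0,"wz":0.08,"hand":0},
    {"x":0,"y":0,"z":0,"wx":0,"wy":0,"wz":0.06,"hand":0},
    {"x":0,"y":0,"z":0,"wx":0,"wy":0,"wz":0,"hand":0},
  ],
)

```text
time: 15.95
position: [0.5272, -0.1664, 0.1603]
eef_rot: [-3.101, -0.491, -0.001]
wrist_force: [-2.6, 2.1, 9.7]
width: 0.0253
finger_force: 60.5
```

```bash
python3 -c "
from h import *
show()"
```

```text
t 15.95 p [ 0.5272 -0.1664  0.1603] yaw_y -72.01 z [ 2.0e-04  1.9e-03 -1.0e+00] F [-2.57  2.09  9.65] T [0.366 0.636 0.026] w 0.0253 j7 -0.33
```

Call:
arm_command(
  rows=[
    {"x":-0.0005,"y":-0.0008,"z":0,"wx":0,"wy":0,"wz":0,"hand":0},
    {"x":0,"y":0,"z":0,"wx":0,"wy":0,"wz":0.07,"hand":0},
    {"x":0,"y":0,"z":0,"wx":0,"wy":0,"wz":0.07,"hand":0},
    {"x":0,"y":0,"z":0,"wx":0,"wy":0,"wz":0.07,"hand":0},
    {"x":0,"y":0,"z":0,"wx":0,"wy":0,"wz":0,"hand":0},
  ],
)

```text
time: 16.58
position: [0.5268, -0.1658, 0.1603]
eef_rot: [-3.136, -0.163, -0.001]
wrist_force: [-1.9, 1.7, 10.0]
width: 0.0254
finger_force: 60.5
```

```bash
python3 -c "
from h import *
show()"
```

```text
t 16.57 p [ 0.5268 -0.1658  0.1603] yaw_y -84.04 z [ 8.0e-04  1.7e-03 -1.0e+00] F [-1.87  1.66  9.98] T [0.351 0.439 0.034] w 0.0254 j7 -0.49
```

Call:
arm_command(
  rows=[
    {"x":0,"y":0,"z":0,"wx":0,"wy":0,"wz":0.06,"hand":0},
    {"x":0,"y":0,"z":0,"wx":0,"wy":0,"wz":0,"hand":0},
    {"x":0,"y":0,"z":-0.003,"wx":0,"wy":0,"wz":0,"hand":0},
    {"x":0,"y":0,"z":-0.003,"wx":0,"wy":0,"wz":0,"hand":0},
    {"x":0,"y":0,"z":0,"wx":0,"wy":0,"wz":-0.04,"hand":0},
  ],
)

```text
time: 17.2
position: [0.5267, -0.1663, 0.1654]
eef_rot: [-3.139, -0.136, -0.0]
wrist_force: [0.4, -0.4, -0.3]
width: 0.0254
finger_force: 59.1
```

Call:
arm_command(
  rows=[
    {"x":0,"y":0,"z":-0.003,"wx":0,"wy":0,"wz":0,"hand":0},
    {"x":0,"y":0,"z":-0.01,"wx":0,"wy":0,"wz":0,"hand":0},
    {"x":0,"y":0,"z":-0.03,"wx":0,"wy":0,"wz":0,"hand":0},
    {"x":0,"y":0,"z":-0.03,"wx":0,"wy":0,"wz":0,"hand":0},
    {"x":0,"y":0,"z":0,"wx":0,"wy":0,"wz":0,"hand":0},
  ],
)

```text
time: 17.82
position: [0.5274, -0.1676, 0.2409]
eef_rot: [3.137, 0.131, 0.007]
wrist_force: [-0.0, -0.2, -1.4]
width: 0.0255
finger_force: 59.1
```

```bash
python3 -c "
from h import *
show()
s=camera('side');t=camera('top');cv2.imwrite('pics/side4.png',s)
cv2.imwrite('pics/c4.png',np.hstack([crop(s,322,285,50,70,8),crop(t,353,180,50,70,8)]))"
```

```text
t 17.82 p [ 0.5274 -0.1676  0.2409] yaw_y -85.21 z [ 0.0043 -0.0017 -1.    ] F [-0.03 -0.16 -1.42] T [-0.018 -0.003  0.04 ] w 0.0255 j7 -0.6
```

View pics/c4.png

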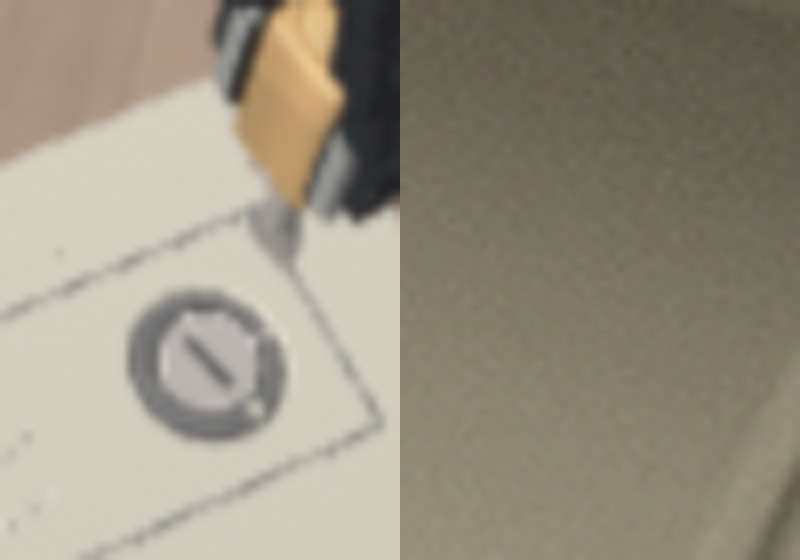

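The side crop shows the slot turned so it points at the pale marks at about (329,301), and the driver is clear of the lock. I'll check the angle numerically.

Run:
```python
from h import *
n="side";im=cv2.imread("pics/side4.png")
c0=plane(n,322.9,295.6,.03);S=np.arange(-.024,.024,.0004);X,Y=np.meshgrid(S,S,indexing="ij")
uv=np.array([[pix(n,c0+[a,b,0]) for b in S] for a in S],np.float32)
g=cv2.cvtColor(cv2.remap(im,uv[...,0],uv[...,1],cv2.INTER_CUBIC),6).astype(float)
for rr in(.007,.0085,.0095):
    d=np.hypot(X-.0,Y-.001)<rr;wt=np.clip(np.median(g[d])-12-g,0,None)*d
    C=np.cov(np.vstack([X[d],Y[d]]),aweights=wt[d]);e,V=np.linalg.eigh(C);a=V[:,1]*np.sign(V[0,1])
    y=np.degrees(np.arctan2(a[1],a[0]));print(y,np.radians(-2.9-y),np.sqrt(e))
# bright marks in collar
r=np.hypot(X,Y-.001);k=(r>.013)&(r<.0195);m=(k&(g>np.median(g[k])+35)).astype(np.uint8)
q,_,st,ce=cv2.connectedComponentsWithStats(m)
for i in range(1,q):
    if st[i,4]>4:
        a,b=S[0]+ce[i][1]*.0004,S[0]+ce[i][0]*.0004-.001;print("mark",round(a,4),round(b,4),np.degrees(np.arctan2(b,a)),st[i,4])
show();print('to hole, at z .26');s,p,R=pose();print(R.T@(np.array([.5236,.1655,.26])-p))
```

```text
-78.13538993197552 1.3131052683347655 [0.00093802 0.00381225]
-78.17474768568255 1.313792190723142 [0.00106939 0.00422752]
-78.28240372660774 1.3156711430969483 [0.00113265 0.00437794]
mark 0.0021 0.0134 81.10663801117198 35
mark 0.0043 -0.0148 -73.86328939071801 64
mark 0.0104 0.0083 38.33549598460876 51
mark 0.0138 -0.0136 -44.581790058502904 8
mark 0.0136 0.0009 3.610090721943806 28
mark 0.018 0.0026 8.227572642359656 106
t 17.93 p [ 0.5262 -0.1664  0.2386] yaw_y -85.2 z [-0.e+00  4.e-04 -1.e+00] F [-0.6  -0.56 -1.15] T [-0.048  0.008 -0.013] w 0.025 j7 -0.6
to hole, at z .26
[ 0.0251876  -0.33098073 -0.02131142]
```

The slot sits at 1.31 rad, so it's locked at the two marks. Now the driver goes back to its block.

Call:
arm_command(
  rows=[
    {"x":0,"y":-0.03,"z":-0.022,"wx":0,"wy":0,"wz":0,"hand":0},
    {"x":0.005,"y":-0.055,"z":0,"wx":0,"wy":0,"wz":0,"hand":0},
    {"x":0.005,"y":-0.055,"z":0,"wx":0,"wy":0,"wz":0,"hand":0},
    {"x":0.005,"y":-0.055,"z":0,"wx":0,"wy":0,"wz":0,"hand":0},
    {"x":0.005,"y":-0.055,"z":0,"wx":0,"wy":0,"wz":0,"hand":0},
  ],
)

```text
time: 18.55
position: [0.5246, 0.086, 0.2595]
eef_rot: [3.139, 0.131, -0.003]
wrist_force: [0.5, -0.5, -1.6]
width: 0.0254
finger_force: 59.3
```

Call:
arm_command(
  rows=[
    {"x":0.005,"y":-0.05,"z":0,"wx":0,"wy":0,"wz":0,"hand":0},
    {"x":0,"y":-0.031,"z":0,"wx":0,"wy":0,"wz":0,"hand":0},
    {"x":0,"y":0,"z":0,"wx":0,"wy":0,"wz":-0.17,"hand":0},
    {"x":0,"y":0,"z":0,"wx":0,"wy":0,"wz":-0.17,"hand":0},
    {"x":0,"y":0,"z":0,"wx":0,"wy":0,"wz":-0.17,"hand":0},
  ],
)

```text
time: 19.18
position: [0.5228, 0.1653, 0.2592]
eef_rot: [3.001, 0.928, -0.004]
wrist_force: [-0.5, -0.4, -1.4]
width: 0.0256
finger_force: 59.2
```

Call:
arm_command(
  rows=[
    {"x":0,"y":0,"z":0,"wx":0,"wy":0,"wz":-0.18,"hand":0},
    {"x":0,"y":0,"z":0,"wx":0,"wy":0,"wz":-0.18,"hand":0},
    {"x":0,"y":0,"z":0,"wx":0,"wy":0,"wz":-0.18,"hand":0},
    {"x":0,"y":0,"z":0,"wx":0,"wy":0,"wz":-0.18,"hand":0},
    {"x":0,"y":0,"z":0,"wx":0,"wy":0,"wz":-0.18,"hand":0},
  ],
)

```text
time: 19.8
position: [0.5228, 0.1651, 0.2593]
eef_rot: [-2.298, -2.14, 0.004]
wrist_force: [-0.4, 0.8, -2.0]
width: 0.0251
finger_force: 59.2
```

Call:
arm_command(
  rows=[
    {"x":0,"y":0,"z":0,"wx":0,"wy":0,"wz":0,"hand":0},
    {"x":0,"y":0,"z":0,"wx":0,"wy":0,"wz":0,"hand":0},
    {"x":0,"y":0,"z":0,"wx":0,"wy":0,"wz":0,"hand":0},
  ],
)

```text
time: 20.18
position: [0.5235, 0.1653, 0.2602]
eef_rot: [-2.307, -2.132, 0.001]
wrist_force: [0.1, -0.0, -1.1]
width: 0.0253
finger_force: 59.2
```

```bash
python3 -c "
from h import *
show();go((.5232,.1655,.215))"
```

```text
t 20.18 p [0.5235 0.1653 0.2602] yaw_y -4.5 z [-6.e-04 -4.e-04 -1.e+00] F [ 0.09 -0.03 -1.09] T [-0.038  0.035 -0.031] w 0.0253 j7 -0.09
tool shift [ 0.0002 -0.0003  0.0452]
```

Down to tip z ≈ 0.068 and look before inserting.

Call:
arm_command(
  rows=[
    {"x":0,"y":0,"z":0.03,"wx":0,"wy":0,"wz":0,"hand":0},
    {"x":0,"y":0,"z":0.022,"wx":0,"wy":0,"wz":0,"hand":0},
    {"x":0,"y":0,"z":0,"wx":0,"wy":0,"wz":0,"hand":0},
    {"x":0,"y":0,"z":0,"wx":0,"wy":0,"wz":0,"hand":0},
  ],
)

```text
time: 20.68
position: [0.5242, 0.1653, 0.2093]
eef_rot: [2.305, 2.133, 0.001]
wrist_force: [-0.0, -0.3, -1.3]
width: 0.0255
finger_force: 59.3
```

```bash
python3 -c "
from h import *
show()
s=camera('side');cv2.imwrite('pics/c5.png',crop(s,248,165,50,60,10))
q,p,R=pose();print(pix('side',p+R@[0,0,.138]),pix('side',p+R@[0,0,.148]))"
```

```text
t 20.68 p [0.5242 0.1653 0.2093] yaw_y -4.44 z [ 1.1e-03  1.0e-04 -1.0e+00] F [-0.01 -0.32 -1.31] T [-0.008 -0.045 -0.022] w 0.0255 j7 -0.05
[248.57934658 170.41673652] [248.62225134 173.07276375]
```

View pics/c5.png

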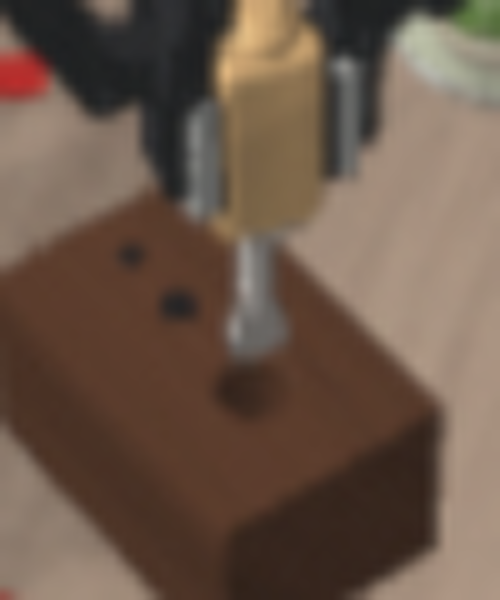

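The side crop shows the blade tip at about (248.7,170), just over the hole at about (248,174.2). It's off by about 1.5 mm in x, so I'll correct that and insert.

Call:
arm_command(
  rows=[
    {"x":0,"y":-0.0014,"z":0.005,"wx":0,"wy":0,"wz":0,"hand":0},
    {"x":0,"y":0,"z":0.005,"wx":0,"wy":0,"wz":0,"hand":0},
    {"x":0,"y":0,"z":0.006,"wx":0,"wy":0,"wz":0,"hand":0},
    {"x":0,"y":0,"z":0.004,"wx":0,"wy":0,"wz":0,"hand":0},
    {"x":0,"y":0,"z":0,"wx":0,"wy":0,"wz":0,"hand":0},
  ],
)

```text
time: 21.35
position: [0.5221, 0.1653, 0.1881]
eef_rot: [-2.305, -2.134, 0.001]
wrist_force: [1.2, 0.9, -1.0]
width: 0.0253
finger_force: 59.3
```

In the hole with no contact force.

Call:
arm_command(
  rows=[
    {"x":0,"y":0.0005,"z":0.012,"wx":0,"wy":0,"wz":0,"hand":0},
    {"x":0,"y":0,"z":0.012,"wx":0,"wy":0,"wz":0,"hand":0},
    {"x":0,"y":0,"z":0.01,"wx":0,"wy":0,"wz":0,"hand":0},
    {"x":0,"y":0,"z":0.005,"wx":0,"wy":0,"wz":0,"hand":0},
    {"x":0,"y":0,"z":0,"wx":0,"wy":0,"wz":0,"hand":0},
  ],
)

```text
time: 21.98
position: [0.5226, 0.1652, 0.1491]
eef_rot: [-2.305, -2.134, 0.001]
wrist_force: [-0.4, -0.0, -1.3]
width: 0.0254
finger_force: 59.3
```

Call:
arm_command(
  rows=[
    {"x":0,"y":0,"z":0.003,"wx":0,"wy":0,"wz":0,"hand":0},
    {"x":0,"y":0,"z":0,"wx":0,"wy":0,"wz":0,"hand":0},
  ],
)

```text
time: 22.22
position: [0.5228, 0.1654, 0.1466]
eef_rot: [-2.305, -2.134, -0.0]
wrist_force: [-0.5, -0.0, -1.1]
width: 0.0253
finger_force: 59.3
```

Call:
arm_command(
  rows=[
    {"x":0,"y":0,"z":0.002,"wx":0,"wy":0,"wz":0,"hand":0},
    {"x":0,"y":0,"z":0,"wx":0,"wy":0,"wz":0,"hand":0},
  ],
)

```text
time: 22.48
position: [0.5227, 0.1653, 0.1446]
eef_rot: [-2.305, -2.134, 0.0]
wrist_force: [0.0, -0.1, -0.5]
width: 0.0255
finger_force: 59.3
```

Call:
arm_command(
  rows=[
    {"x":0,"y":0,"z":0.001,"wx":0,"wy":0,"wz":0,"hand":0},
    {"x":0,"y":0,"z":0,"wx":0,"wy":0,"wz":0,"hand":0},
  ],
)

```text
time: 22.72
position: [0.5228, 0.1653, 0.144]
eef_rot: [-2.305, -2.134, -0.001]
wrist_force: [-0.9, -0.5, 4.1]
width: 0.0256
finger_force: 60.0
```

Call:
arm_command(
  squeeze=20,
  rows=[
    {"x":0,"y":0,"z":-0.0007,"wx":0,"wy":0,"wz":0,"hand":0},
    {"x":0,"y":0,"z":0,"wx":0,"wy":0,"wz":0,"hand":0.4},
    {"x":0,"y":0,"z":0,"wx":0,"wy":0,"wz":0,"hand":0.7},
    {"x":0,"y":0,"z":0,"wx":0,"wy":0,"wz":0,"hand":1},
    {"x":0,"y":0,"z":0,"wx":0,"wy":0,"wz":0,"hand":1},
  ],
)

```text
time: 23.35
position: [0.5228, 0.1653, 0.1443]
eef_rot: [-2.305, -2.134, 0.0]
wrist_force: [0.4, -0.0, -0.5]
width: 0.0848
finger_force: 0.0
```

Call:
arm_command(
  rows=[
    {"x":0,"y":0,"z":0,"wx":0,"wy":0,"wz":0,"hand":1},
    {"x":0,"y":0,"z":0,"wx":0,"wy":0,"wz":0,"hand":1},
    {"x":0,"y":0,"z":-0.02,"wx":0,"wy":0,"wz":0,"hand":1},
    {"x":0,"y":0,"z":-0.04,"wx":0,"wy":0,"wz":0,"hand":1},
    {"x":0,"y":0,"z":-0.05,"wx":0,"wy":0,"wz":0,"hand":1},
  ],
)

```text
time: 23.98
position: [0.5221, 0.1652, 0.2547]
eef_rot: [-2.305, -2.134, 0.003]
wrist_force: [1.8, 1.3, -0.1]
width: 0.0853
finger_force: 0.0
```

Call:
arm_command(
  rows=[
    {"x":0,"y":0,"z":-0.05,"wx":0,"wy":0,"wz":0,"hand":1},
    {"x":0,"y":0,"z":0,"wx":0,"wy":0,"wz":0,"hand":1},
    {"x":0,"y":0,"z":0,"wx":0,"wy":0,"wz":0,"hand":1},
  ],
)

```text
time: 24.35
position: [0.5222, 0.1655, 0.3038]
eef_rot: [-2.304, -2.134, 0.001]
wrist_force: [-0.5, -0.2, -0.0]
width: 0.0852
finger_force: 0.0
```

```bash
python3 -c "
from h import *
show()
s=camera('side');cv2.imwrite('pics/c6.png',cv2.resize(s[100:340,170:390],None,fx=2.5,fy=2.5))"
```

```text
t 24.35 p [0.5222 0.1655 0.3038] yaw_y -4.4 z [-1.e-03  2.e-04 -1.e+00] F [-0.54 -0.19 -0.03] T [0.034 0.014 0.061] w 0.0852 j7 -0.12
```

View pics/c6.png

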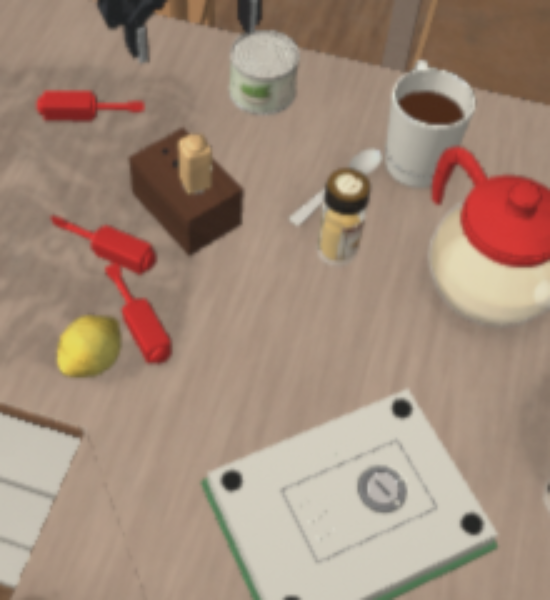

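The side view shows the driver seated upright in its hole at (248,165) with the gripper clear. The slot is still turned to the marks, and the lemon and jar haven't moved. The red decoys had already tipped over by 2.5 s, before the arm had come down. Handing in.

```bash
python3 -c "
from rig import *
print(finish_job())"
```

```text
the job is handed in; nothing more can be done
None
```

The battery cover is locked, with the slot measured at about 1.31 rad against 1.33 for the two marks. The driver is back upright in its hole and released, and I handed the job in at about 24 s. No result came back.

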